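# Raise the clamp-pressure setting by four clicks

## Task

The press jig needs more clamp pressure: with a fingertip, push the red peg of the click-stop dial round clockwise (seen from above) by exactly four clicks from where it stands, without ever going on past the fourth click. Then press the green button beside the dial right down to store the setting, not before, and let it come back up. Push only, gently: do not grip the dial or its peg, and leave the other things on the bench where they are.

Things in the scene. Friction and masses are not known exactly. Their poses are not given: they have to be found in the camera images.
- housing: Grey regulator box fixed to the bench, 130 (x) x 200 (y) x 45 mm high, brass and blue air fitting on its far (+x) side. Origin: centre of its underside; z up. Black dial on the left (+y) half of its top, green button on the right (-y) half. Leaving a click-stop of the dial takes about 4 N at the peg; just over half way the dial jumps ahead of the finger into the next stop.
- dial_axis (a point): Centre of the dial on its vertical turning axis, at the height of its flat black top, 59 mm above the bench; axes as the housing's. The dial is a 100 mm disc, 14 mm thick; its 28 mm aluminium hub cap is 3 mm higher. Nothing but the one red peg (dial_peg) stands above it.
- dial_peg (a point): Centre of the top of the red upright peg on the dial, 38 mm from dial_axis; smooth, 12 mm in diameter (thin 17 mm steel collar at its foot), top 28 mm above the disc, 87 mm above the bench. It turns with the dial. A white line on the disc along its radius points to one of nine white ticks, 30 degrees apart, on the box round the dial.
- dial (a joint): Dial angle, rad, growing clockwise seen from above. Nine click-stops, one per tick, at 0, 0.524, ... 4.189 (30 degrees each); it starts in one of the first four. At value q the peg stands 120 degrees - q counter-clockwise from the housing's +x, seen from dial_axis. Ends of travel -0.2 and 4.39. Let go of, it rests within 2 degrees of a stop, unless left balanced just half way.
- set_button_top (a point): Centre of the top of the green round push button, 26 mm in diameter, on the box beside the dial, 100 mm from the dial's axis towards the housing's -y. It is pressed straight down; z up.
- set_button (a joint): Travel of the green button, m: 0 up, 0.006 fully down; it springs back when let go. Fully down takes about 5 N; it counts as pressed beyond 0.004.
- pink_cap: Bystander, loose: pink plug cap 36 x 36 x 18 mm. Origin: centre of its underside.
- clip: Bystander, loose: small black plastic clip 12 x 37 x 14 mm. Origin: centre of its underside.
- glue_bottle: Bystander, loose: white glue bottle with red nozzle, 42 mm in diameter, 119 mm high. Origin: centre of its underside.
- tape_blue: Bystander, loose: roll of blue tape lying flat, 92 mm in diameter, 24 mm high. Origin: centre of its underside.
- counter: Bystander, loose: white tally counter, 46 mm round, 32 mm high. Origin: centre of its underside.
- bin_blue: Bystander, loose: small blue open parts bin, 103 x 110 x 61 mm. Origin: centre of its underside.
- driver_red: Bystander, loose: red-handled screwdriver lying flat, 29 x 189 x 28 mm along its y. Origin: centre of its underside.

How it is judged:
On the way, in this order (a step that is already met when the one before it is completed fails the run):
1. the dial stands at rest four clicks clockwise of where it started (distance of dial_peg from where it was at the start of the episode between 0.0625 and 0.0685 m and velocity of joint dial between -0.15 and 0.15 rad/s and value of joint set_button below 0.0015 m), for 0.2 s.
2. the green button is pressed down (value of joint set_button above 0.004 m).
At the end, for the whole second after the job is handed in: The dial rests in the click-stop four clicks (120 degrees, within about 9) clockwise of its start, the green button has been pressed and is up again, and no bystander is more than 30 mm from where it stood (all of step 1 and distance of each of pink_cap, clip, glue_bottle, tape_blue, counter, bin_blue, driver_red from where it was at the start of the episode below 0.03 m); the robot touches nothing.
It fails at once if the dial is turned on past the fourth click (more than half way to the fifth) (distance of dial_peg from where it was at the start of the episode above 0.0712 m).
It fails at once if the green button is pressed while the dial is not four clicks on (value of joint set_button above 0.003 m and not (distance of dial_peg from where it was at the start of the episode between 0.0625 and 0.0685 m)).
It fails at once if the dial or its peg is gripped or pushed with more than 25 N (contact force between the fingers and dial above 25 N).
It fails at once if a bystander is displaced by more than 30 mm or lifted (distance of any of pink_cap, clip, glue_bottle, tape_blue, counter, bin_blue, driver_red from where it was at the start of the episode above 0.03 m).
It also fails if it takes over 67 s, if anything falls off the work surface, if the arm or the gripper's body presses on something with over 40 N, if the wrist force passes 120 N, or if a joint passes its speed limit or range.

## Robot

A 7-joint arm with a two-finger parallel gripper is mounted at the origin on a cart in front of the work surface, level with it; the furniture and walls round the work are solid. World frame = base frame: x ahead of the robot, y to its left, z up, the work surface at z = 0. Lengths are in m, angles in rad, forces in N, time in s.
With the tool pointing down it reaches from about 0.4 to 0.9 m from the base axis. Payload 5.5 kg.
Tool frame: the origin (TCP) lies midway between the tips of the shut fingers; the grasp point (between the pads) lies 19 mm behind it (pinch_z is the distance from the TCP to the grasp point, in m); x points along the fingers, z is the direction in which the jaws open and shut, and the axes are right-handed (so a half turn about x gives the same grasp; the last joint's range is limited). The gripper opens to 85 mm and grips with 20 to 120 N. Pads are 22 mm wide; open, the fingers measure 114 mm over their backs; the gripper's body (76 mm by 85 mm) begins 54 mm behind the grasp point. The pads swing forward as they close: fully open they stand 13 mm farther back than shut.
Start: joints at [-1.054, 0.501, -0.427, 1.55, 0.221, 1.138, -0.21], TCP at [0.163, 0.629, 0.231] pointing down, gripper open.
Joint ranges: [-2.88, 2.88], [-0.31, 2.03], [-1.54, 1.56], [0.2, 2.42], [-1.41, 4.55], [0.19, 2.02], [-2.57, 2.57]. Speed limits (rad/s): [2.57, 2.57, 3.14, 3.14, 3.14, 3.14, 3.14].

## Interface

Orientations are given as a unit quaternion [w, x, y, z].
In Python, from workcell import * gives the robot as it stands.
- The arm moves only by the shell command python3 -m creep 'ROWS' [OPENING] [FORCE]. ROWS is JSON, one flat list of numbers, 4 for each row, row after row: the shift along the tool's x, y, z in mm, then the turn about the tool's x in degrees. In form: [dx, dy, dz, turn, dx, dy, dz, turn, ...]. A call has 1 to 20 rows; each row is the pose to reach, as a shift and turn from the pose measured when the call began, along the tool's axes at that moment; what a row does not reach only later rows make up. A row lasts 1/10 s, in which the tool goes at most 50 mm and 8.59 degrees, less where a joint would pass 70% of its speed; a pose out of reach is approached as far as the arm can. A call with a gripper value outside its range is refused whole. OPENING is the opening, from 0 (shut) to 1 (fully open), set as the call begins (- or left out, the last holds). The fingers move at their own pace and stop on an object; FORCE is the grip in N (left out, the last holds). Time passes only in rows, so rows that repeat a pose let the fingers close. It gives the time, the measured TCP pose, the force and the opening at its end, in the units of the state.
- sense(): the state, without advancing time (a new reading comes with each control period).
- camera(name): name is "scene" or "top" or "wrist"; returns the picture (384x512x3 uint8, red, green, blue); there is no depth.
- get_calibration(name): a dict with "vertical_fov" (degrees; the focal length in pixels is half the picture's height over the tangent of half this angle, whatever the lens; pixels are square), "cx", "cy" (the principal point, pixels), "R" (3x3) and "t" (3): a world point X has camera coordinates R X + t; the wrist camera has in their place "T_tool_cam" (4x4, takes a point from camera to tool coordinates, whose origin is the TCP and whose axes are the tool frame's). Camera axes: x right, y down, z forward; pixel columns grow to the right and rows downward; lengths in m; the calibration is good to about 2 mm. A picture is of the moment at which its call begins: read the wrist's pose just before it. get_calibration takes no time and is no camera call.
- close_job(): hands the job in, once; it reports no verdict.
Trained networks look in the newest picture that a camera, given by its name, has taken for a name from the list of things; names that differ only in an ending like _2 or _b are one class to them, and where a whole thing is asked for, a point or a joint stands for the part that bears it (a point fixed in the world has none). Each returns a list of dicts, best first, with "confidence" (0 to 1); they miss things now and then, are a little off and sometimes report something else, mostly with a low value. They report only what shows in the picture. A call takes as long as a camera call.
- find_in(camera, label): "extent" ([centre column, centre row, width, height] in pixels, round what is visible of it).
- pinpoint(camera, label): "uv" ([column, row] in pixels: a listed point, or the origin of a listed thing).
The state is a dict: "clock": time; "joints": joint angles; "qvel": joint speeds; "effort": joint torques, N m; "eef_pos": TCP position; "tcp_rot": TCP orientation; "force": force on the tool from outside, world axes, zero at the start; "ft_torque": the same for the moment, N m; "grip_width": finger opening in m.
Only numpy, scipy, OpenCV 4.12 (cv2) and the standard library are available. Lean on these libraries where they do the work, as an engineer would, in place of code of your own. Each camera call takes 0.05 s, during which the arm holds its last target.

## Working session

There is one attempt and no reset: what is moved stays moved. The work goes in short steps, Python scripts to look and compute and a shell command to move; the robot and the scene stay as the last step left them, time stands still between calls to the robot, and variables do not carry over. Pictures are saved under pics/ and viewed, and the job is handed in when it is done.

```bash
mkdir -p pics; ls; cat > h.py <<'E'
from workcell import *
import numpy as np, cv2
def K(c):
    f=192/np.tan(np.radians(c["vertical_fov"])/2); return f
def ray(name,uv):
    c=get_calibration(name); f=K(c); d=np.array([(uv[0]-c["cx"])/f,(uv[1]-c["cy"])/f,1.])
    if "R" in c:
        R=np.array(c["R"]);t=np.array(c["t"]); return -R.T@t, R.T@d
def atz(name,uv,z):
    o,d=ray(name,uv); return o+d*(z-o[2])/d[2]
def proj(name,X):
    c=get_calibration(name); p=np.array(c["R"])@X+np.array(c["t"]); f=K(c); return p[:2]/p[2]*f+[c["cx"],c["cy"]]
def save(name,fn,im=None):
    im=camera(name) if im is None else im
    cv2.imwrite(fn,im[:,:,::-1])
    return im
E
python3 - <<'E'
from h import *
s=sense(); print(s)
print({n:get_calibration(n) for n in("scene","top","wrist")})
for n in("scene","top"):
    save(n,f"pics/{n}0.png")
    for l,z in(("dial_axis",.059),("dial_peg",.087),("set_button_top",None),("housing",0)):
        for r in pinpoint(n,l)[:2]: print(n,l,r,atz(n,r["uv"],.05 if z is None else z))
E
```

```text
pics
{'clock': 0.0, 'joints': array([-1.05380341,  0.50186906, -0.4267991 ,  1.55147129,  0.2207827 ,
        1.13829811, -0.21030293]), 'qvel': array([-7.77263226e-04,  1.35884186e-04,  4.99258684e-04, -8.61221421e-06,
       -1.68181552e-04,  1.65862482e-03,  9.73509386e-05]), 'effort': array([ 5.54474027e-04, -5.69500816e+01, -5.81624061e+00, -2.80934286e+01,
        1.05442290e-02,  1.18862250e-02,  1.53205593e-05]), 'eef_pos': array([0.16305379, 0.62848425, 0.23023789]), 'tcp_rot': array([ 0.55867016, -0.43312254,  0.55982074,  0.43231152]), 'force': array([ 0.23209832, -0.10756348, -0.5279605 ]), 'ft_torque': array([-0.07463837,  0.01957898, -0.03045024]), 'grip_width': 0.08555615521874048}
{'scene': {'vertical_fov': 54.45816824267576, 'cx': 256.382235854179, 'cy': 190.41746572206898, 'R': array([[ 0.45632647, -0.88977628, -0.0080204 ],
       [-0.50671381, -0.25244042, -0.82432697],
       [ 0.73144191,  0.38022626, -0.56605718]]), 't': array([-0.29197348,  0.32830415,  0.6732778 ])}, 'top': {'vertical_fov': 47.97601790786839, 'cx': 253.16612492950497, 'cy': 198.24662044397888
[... 709 characters left out ...]
.82} [0.61076165 0.03755456 0.059     ]
scene dial_peg {'uv': [240.8, 162.9], 'confidence': 0.87} [0.64222174 0.05271697 0.087     ]
scene set_button_top {'uv': [270.5, 185.8], 'confidence': 0.4} [ 0.62080717 -0.05603892  0.05      ]
scene housing {'uv': [254.5, 196.4], 'confidence': 0.75} [ 0.61548719 -0.0061305   0.        ]
top dial_axis {'uv': [239.0, 190.1], 'confidence': 0.6} [0.60707827 0.03191717 0.059     ]
top dial_peg {'uv': [232.4, 176.7], 'confidence': 0.87} [0.64165219 0.04799096 0.087     ]
top set_button_top {'uv': [278.4, 189.2], 'confidence': 0.48} [ 0.60756583 -0.07919191  0.05      ]
top housing {'uv': [249.9, 191.2], 'confidence': 0.77} [0.60927835 0.00251197 0.        ]
```

```bash
python3 - <<'E'
import cv2
a=cv2.imread("pics/top0.png"); b=cv2.imread("pics/scene0.png")
cv2.imwrite("pics/topc.png",cv2.resize(a[130:250,175:325],None,fx=5,fy=5,interpolation=cv2.INTER_CUBIC))
cv2.imwrite("pics/scc.png",cv2.resize(b[120:240,180:330],None,fx=5,fy=5,interpolation=cv2.INTER_CUBIC))
E
```

```text
(no output)
```

View pics/top0.png

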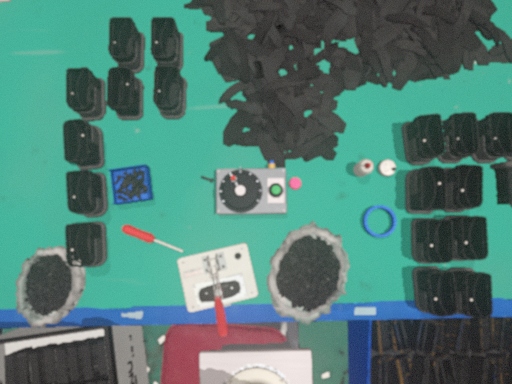

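View pics/scene0.png

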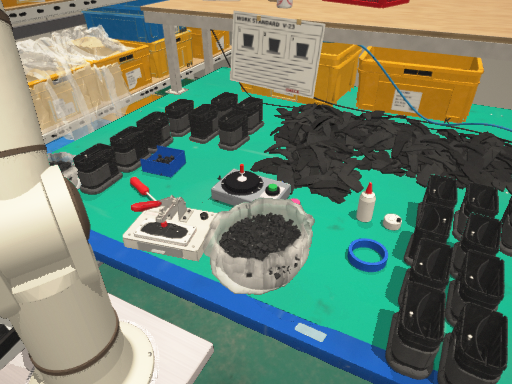

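```bash
sleep 1
```

```text
(no output)
```

View pics/topc.png

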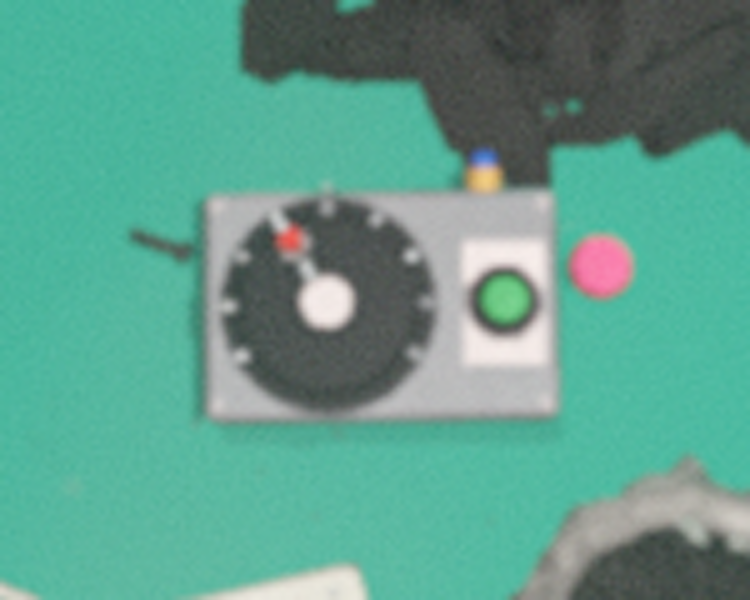

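View pics/scc.png

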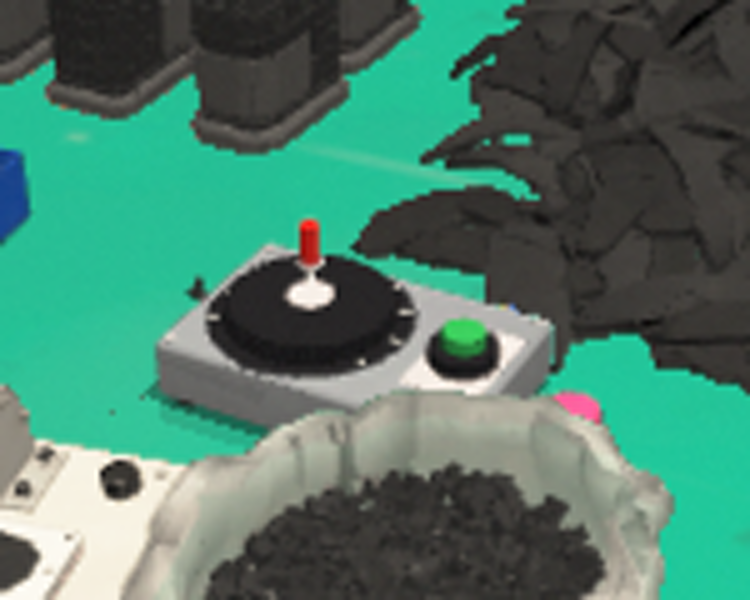

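The top view shows the dial at about (240,190), with its white line pointing to roughly 30° CCW of +x. That is the fourth stop, q≈90°. The button is at about (276,190) and the pink cap just right of the box at (296,183). The peg has to end pointing to −y, towards the button. Next I'll triangulate and work out the tool axes.

```bash
cat >> h.py <<'E'
from scipy.spatial.transform import Rotation as Ro
def pose(s=None):
    s=s or sense(); w,x,y,z=s["tcp_rot"]; return np.array(s["eef_pos"]),Ro.from_quat([x,y,z,w]).as_matrix()
def tri(l1,l2):
    A=[];b=[]
    for o,d in(l1,l2):
        d=d/np.linalg.norm(d);P=np.eye(3)-np.outer(d,d);A.append(P);b.append(P@o)
    A=np.vstack(A);b=np.hstack(b);x=np.linalg.lstsq(A,b,rcond=None)[0];return x,np.linalg.norm(A@x-b)
def wray(uv,pR=None):
    p,R=pR or pose(); c=get_calibration("wrist");T=np.array(c["T_tool_cam"]);f=K(c)
    d=T[:3,:3]@np.array([(uv[0]-c["cx"])/f,(uv[1]-c["cy"])/f,1.]); return p+R@T[:3,3],R@d
def watz(uv,z,pR=None):
    o,d=wray(uv,pR); return o+d*(z-o[2])/d[2]
E
python3 - <<'E'
from h import *
p,R=pose(); print(p);print(R.round(3)); print("y ang",np.degrees(np.arctan2(R[1,1],R[0,1])))
print(get_calibration("top")["R"].T@-get_calibration("top")["t"])
P={"axis":((240.4,177.1),(240.4,190.4)),"peg":((241.5,164.5),(232.8,177.5)),"btn":((272.8,186.5),(276,190.2))}
P["peg"]=((240.8,162.9),(232.4,176.7))
for k,(a,b) in P.items(): print(k,tri(ray("scene",a),ray("top",b)))
print("axis top",atz("top",(240.4,190.4),.062),"hub scene",atz("scene",(242,178.8),.062),"btn top",atz("top",(276,190.2),.06))
for l in("pink_cap","clip","glue_bottle","counter","bin_blue","driver_red"):
    r=pinpoint("top",l)[:1]; print(l,r and (r[0],atz("top",r[0]["uv"],0)))
# box corners top at z .045
for uv in((205,195),(553,192),(556,415),(208,418)): print(atz("top",(175+uv[0]/5,130+uv[1]/5),.045))
E
```

```text
[0.16316509 0.629167   0.23126549]
[[-0.    -0.968  0.251]
 [-0.     0.251  0.968]
 [-1.     0.    -0.   ]]
y ang 165.46244415373693
[ 0.47769223 -0.02204571  1.26439471]
axis (array([0.60397001, 0.0302243 , 0.06514268]), np.float64(0.004094821628188087))
peg (array([0.64041658, 0.0494907 , 0.088904  ]), np.float64(0.00266160355688909))
btn (array([ 0.60345098, -0.07155617,  0.06266755]), np.float64(0.00039053357961624723))
axis top [0.60580399 0.02787697 0.062     ] hub scene [0.60068449 0.02647853 0.062     ] btn top [ 0.60386083 -0.07191118  0.06      ]
pink_cap ({'uv': [294.4, 185.0], 'confidence': 0.67}, array([ 0.6240637 , -0.12900324,  0.        ]))
clip ({'uv': [205.8, 179.0], 'confidence': 0.6}, array([0.649091  , 0.13202856, 0.        ]))
glue_bottle ({'uv': [359.5, 170.0], 'confidence': 0.48}, array([ 0.66329065, -0.32211012,  0.        ]))
counter ({'uv': [384.5, 168.6], 'confidence': 0.68}, array([ 0.66540135, -0.39567877,  0.        ]))
bin_blue ({'uv': [135.6, 186.0], 'confidence': 0.73}, array([0.63395729, 0.34048923, 0.        ]))
driver_red ({'uv': [154.3, 238.8], 'confidence': 0.75}, array([0.47685993, 0.28585036, 0.        ]))
[0.67097727 0.09689435 0.045     ]
[ 0.66714899 -0.10176706  0.045     ]
[ 0.53990742 -0.09936069  0.045     ]
[0.54341885 0.09751813 0.045     ]
```

```bash
cat >> h.py <<'E'
def plan(target,yang=None):
    p,R=pose(); d=(R.T@(np.array(target)-p))*1000
    t=None
    if yang is not None:
        c=np.degrees(np.arctan2(R[1,1],R[0,1])); t=-((yang-c+180)%360-180)
    s=sense();print("clk",s["clock"],"p",p.round(4),"yang",np.degrees(np.arctan2(R[1,1],R[0,1])).round(1),"F",s["force"].round(1),"d",d.round(1),"turn",t)
E
python3 -c "
from h import *
plan((.605,.028,.20),210)"
```

```text
clk 0.8 p [0.1632 0.6292 0.2314] yang 165.5 F [-0.6  0.9 -0. ] d [  31.3 -578.6 -471. ] turn -44.53840394782762
```

```bash
python3 -m creep '[0,-20,-16,-2, 0,-50,-40,-4, 0,-85,-68,-6, 0,-120,-97,-9, 0,-155,-126,-12, 0,-190,-155,-14, 0,-225,-184,-17, 0,-260,-212,-20, 0,-295,-240,-22, 0,-330,-268,-25, 0,-365,-296,-28, 0,-400,-325,-31, 0,-435,-354,-34, 5,-470,-382,-37, 10,-500,-408,-39, 15,-530,-431,-41, 20,-555,-451,-43, 25,-570,-464,-44, 31,-579,-471,-44.5, 31,-579,-471,-44.5]' 0 30
python3 - <<'E'
from h import *
plan((.605,.028,.20),210); print(sense()["joints"].round(3),sense()["grip_width"])
pR=pose();save("wrist","pics/w1.png")
for l,z in(("dial_axis",.059),("dial_peg",.087),("set_button_top",.06)):
    for r in pinpoint("wrist",l)[:1]: print(l,r,watz(r["uv"],z,pR))
E
```

```text
clock: 2.8
eef_pos: [0.6053, 0.0263, 0.1991]
tcp_rot: [0.354, -0.611, 0.355, 0.612]
force: [-0.4, 0.6, -0.3]
grip_width: 0.0002
clk 2.8 p [0.6053 0.0263 0.1991] yang -150.2 F [-0.4  0.6 -0.3] d [-0.9 -0.6  1.6] turn -0.185664214036251
[ 0.098  0.433 -0.243  1.702  0.119  1.023  1.906] 0.00015137403988201416
dial_axis {'uv': [257.6, 183.1], 'confidence': 0.89} [0.605628   0.03031948 0.059     ]
dial_peg {'uv': [255.2, 237.7], 'confidence': 0.66} [0.64000155 0.04751227 0.087     ]
set_button_top {'uv': [145.0, 121.8], 'confidence': 0.58} [ 0.60628765 -0.07473532  0.06      ]
```

View pics/w1.png

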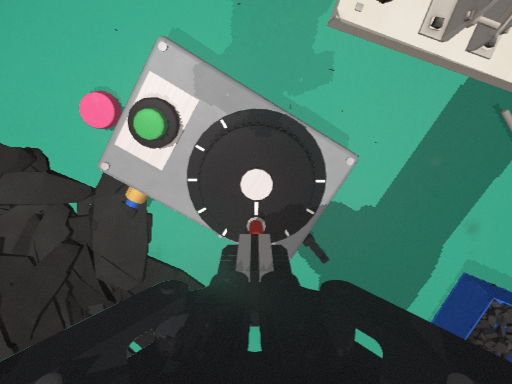

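The wrist view shows the hub at (257,183), with the white line straight down to the peg at (256,228). The peg sits just ahead of the fingertips, which are about 34 px across, or 14 mm. The button is at (150,124). The dial is confirmed at stop 4 (q = 90°). Next I'll refine the axis and plan the descent behind the peg.

```bash
cat >> h.py <<'E'
A=np.array([.6055,.0295])
def fp(th,off,z=.069):
    a=np.radians(th); return np.array([*(A+.038*np.array([np.cos(a),np.sin(a)])+off/1000*np.array([-np.sin(a),np.cos(a)])),z])
def rows(lst):
    p,R=pose(); s=sense(); c=np.degrees(np.arctan2(R[1,1],R[0,1]))
    print("clk",s["clock"],"p",p.round(4),"yang",c.round(1),"F",s["force"].round(1))
    for th,off,z in lst:
        d=(R.T@(fp(th,off,z)-p))*1000; print((th,off,z),d.round(1),round(-((th+180-c+180)%360-180),1))
E
python3 - <<'E'
from h import *
im=cv2.imread("pics/w1.png")[:,:,::-1].astype(int)
pR=pose()
def cen(m): 
    n,l,st,c=cv2.connectedComponentsWithStats(m.astype(np.uint8)); i=1+st[1:,4].argmax(); return c[i],st[i]
hub,s1=cen((im.min(2)>190)&(np.indices(im.shape[:2])[1]>230)&(np.indices(im.shape[:2])[1]<290)); print(hub,s1,watz(hub,.062,pR))
b,s2=cen((im[:,:,1]>120)&(im[:,:,0]<110)&(im[:,:,2]<110)&(np.indices(im.shape[:2])[1]<190)&(np.indices(im.shape[:2])[0]>95)); print(b,s2,watz(b,.06,pR),watz(b,.07,pR))
for uv in((165,46.5),(350,159.5),(106,166)): print(watz(uv,.0455,pR))
rows([(29,30,.2),(29,30,.069)])
E
```

```text
[256.18508655 184.126498  ] [241 169  31  31 751] [0.60647078 0.03334375 0.062     ]
[146.62681159 127.99275362] [133 108  31  32 276] [ 0.610731   -0.06797382  0.06      ] [ 0.60841736 -0.06572034  0.07      ]
[ 0.54749167 -0.08608136  0.0455    ]
[0.54915898 0.09612091 0.0455    ]
[ 0.66238328 -0.08829941  0.0455    ]
clk 3.0 p [0.6049 0.03   0.2007] yang -149.9 F [ 0.5  0.2 -0.5]
(29, 30, 0.2) [  0.7 -38.9  28.6] 1.1
(29, 30, 0.069) [131.7 -38.8  28.5] 1.1
```

```bash
python3 - <<'E'
from h import *
for i in range(3):
    pR=pose(); im=save("wrist",f"pics/w2{i}.png").astype(int)
    u,v=np.meshgrid(range(512),range(384))
    m=(im.min(2)>190)&(abs(u-257)<28)&(abs(v-184)<30)
    hub=[u[m].mean(),v[m].mean()]
    m=(im[:,:,1]>100)&(im[:,:,0]<80)&(im[:,:,2]<110)&(abs(u-150)<22)&(abs(v-125)<22)
    b=[u[m].mean(),v[m].mean()]
    r=[x["uv"] for x in pinpoint("wrist","set_button_top")[:1]]
    print(pR[0].round(4),np.round(hub,1),watz(hub,.062,pR).round(4),np.round(b,1),m.sum(),watz(b,.06,pR).round(4),r,r and watz(r[0],.06,pR).round(4))
E
```

```text
[0.6049 0.03   0.2007] [252.2 182.8] [0.6071 0.0298 0.062 ] [146.2 119.7] 84 [ 0.6048 -0.0711  0.06  ] [[140.2, 119.1]] [ 0.6069 -0.0755  0.06  ]
[0.6051 0.0295 0.2008] [252.8 182.9] [0.6073 0.0299 0.062 ] [146.3 119.2] 91 [ 0.6048 -0.0718  0.06  ] [[143.0, 121.4]] [ 0.6077 -0.0733  0.06  ]
[0.6052 0.029  0.2007] [253.6 183.2] [0.6073 0.0299 0.062 ] [146.9 119.8] 81 [ 0.605  -0.0717  0.06  ] [[146.1, 120.5]] [ 0.6059 -0.072   0.06  ]
```

```bash
sed -i 's/^A=.*/A=np.array([.6065,.0293])/' h.py; python3 -c "
from h import *
rows([(29,30,.2),(29,30,.069)])"
```

```text
clk 3.3 p [0.6053 0.0285 0.2006] yang -150.0 F [ 0.3 -0.1 -0.3]
(29, 30, 0.2) [  0.6 -40.   29.5] 1.0
(29, 30, 0.069) [131.6 -39.9  29.5] 1.0
```

```bash
python3 -m creep '[0,-10,8,1, 0,-25,18,1, 0,-40,29,1, 10,-40,29,1, 25,-40,29,1, 45,-40,29,1, 65,-40,29,1, 85,-40,29,1, 100,-40,29,1, 110,-40,29,1, 116,-40,29,1, 120,-40,29,1, 120,-40,29,1]' 0 30
python3 - <<'E'
from h import *
rows([(29,30,.069),(29,18,.069)])
pR=pose();save("wrist","pics/w3.png")
E
```

```text
clock: 4.6
eef_pos: [0.6256, 0.0735, 0.0806]
tcp_rot: [-0.359, 0.609, -0.359, -0.609]
force: [0.1, -0.2, -0.3]
grip_width: -0.0001
clk 4.6 p [0.6256 0.0735 0.0806] yang -151.0 F [ 0.1 -0.2 -0.3]
(29, 30, 0.069) [11.6  0.1  0.6] 0.0
(29, 18, 0.069) [ 11.6   0.1 -11.4] 0.0
```

View pics/w3.png

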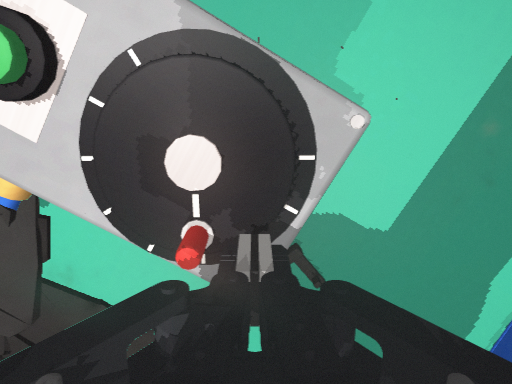

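The fingertip (256,255) is to the right, i.e. counter-clockwise, of the peg at (190,250), and clear of it. I'll lower it and close in slowly.

```bash
python3 -m creep '[6,0,0,0, 11,0,0,0, 11,0,-2,0, 11,0,-4,0, 11,0,-6,0, 11,0,-8,0, 11,0,-8,0]' 0 30
python3 - <<'E'
from h import *
rows([(29,22,.069),(29,14,.069)])
pR=pose();save("wrist","pics/w4.png")
E
```

```text
clock: 5.35
eef_pos: [0.6301, 0.066, 0.0702]
tcp_rot: [-0.359, 0.61, -0.359, -0.609]
force: [-0.1, 0.4, 0.5]
grip_width: -0.0001
clk 5.35 p [0.6301 0.066  0.0702] yang -151.0 F [-0.1  0.4  0.5]
(29, 22, 0.069) [1.2 0.5 1.3] -0.0
(29, 14, 0.069) [ 1.2  0.5 -6.7] -0.0
```

View pics/w4.png

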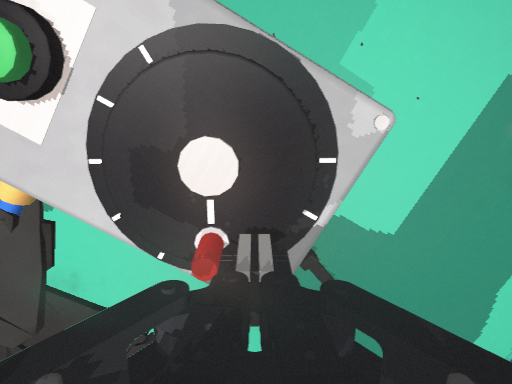

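```bash
python3 -m creep '[1,0,-1,0, 1,0,-2,0, 1,0,-3,0, 1,0,-3,0]' 0 30
python3 -m creep '[0,0,-1,0, 0,0,-2,0, 0,0,-3,0, 0,0,-3,0]' 0 30
python3 - <<'E'
from h import *
rows([(29,14,.069)]);f=sense()["force"];print(pose()[1].T@f)
pR=pose();save("wrist","pics/w5.png")
E
```

```text
clock: 5.8
eef_pos: [0.631, 0.0646, 0.0691]
tcp_rot: [-0.359, 0.609, -0.358, -0.609]
force: [-1.4, 2.5, 1.0]
grip_width: 0.0002
clock: 6.2
eef_pos: [0.6328, 0.0619, 0.0691]
tcp_rot: [-0.359, 0.609, -0.358, -0.609]
force: [-0.7, 3.0, -0.6]
grip_width: -0.0001
clk 6.2 p [0.6328 0.0619 0.0691] yang -151.0 F [-0.7  3.  -0.6]
(29, 14, 0.069) [ 0.1  0.8 -1.8] 0.0
[ 0.5897017  -0.85482366  2.92954082]
```

View pics/w5.png

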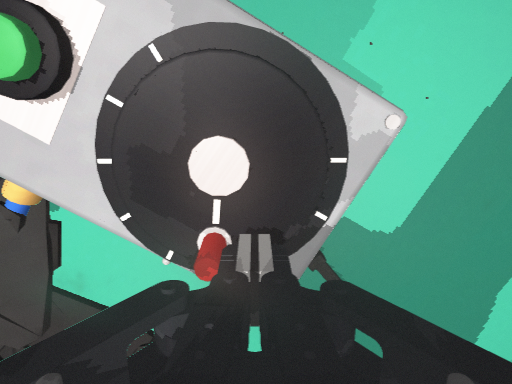

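Contact is made: about 3 N, with the finger centre about 18.5 mm behind the peg. Now I'll follow the arc to get the first click.

```bash
python3 -c "
from h import *
rows([(t,18.5,.069) for t in (25,22,19,16,14,12,11,10)])"
```

```text
clk 6.25 p [0.6328 0.0619 0.0691] yang -151.0 F [-0.2  2.2 -0.5]
(25, 18.5, 0.069) [ 0.1 -0.4  0. ] 4.0
(22, 18.5, 0.069) [ 0.1 -1.2 -2.1] 7.0
(19, 18.5, 0.069) [ 0.1 -1.9 -4.2] 10.0
(16, 18.5, 0.069) [ 0.1 -2.4 -6.3] 13.0
(14, 18.5, 0.069) [ 0.1 -2.7 -7.7] 15.0
(12, 18.5, 0.069) [ 0.1 -3.  -9.2] 17.0
(11, 18.5, 0.069) [ 0.1 -3.1 -9.9] 18.0
(10, 18.5, 0.069) [  0.1  -3.2 -10.7] 19.0
```

```bash
python3 -m creep '[0,-0.4,0,2, 0,-0.4,0,4, 0,-0.8,-1,5.5, 0,-1.2,-2.1,7, 0,-1.5,-3.1,8.5, 0,-1.9,-4.2,10, 0,-2.2,-5.3,11.5, 0,-2.4,-6.3,13, 0,-2.5,-7,14, 0,-2.7,-7.7,15, 0,-2.7,-7.7,15]' 0 30
python3 - <<'E'
from h import *
rows([(t,18.5,.069) for t in (14,12,11,10)]);f=sense()["force"];print((pose()[1].T@f).round(1))
save("wrist","pics/w6.png")
E
```

```text
clock: 7.35
eef_pos: [0.6389, 0.056, 0.0691]
tcp_rot: [-0.436, 0.557, -0.435, -0.557]
force: [-0.1, -0.0, 0.4]
grip_width: 0.0003
clk 7.35 p [0.6389 0.056  0.0691] yang -166.1 F [-0.1 -0.   0.4]
(14, 18.5, 0.069) [ 0.1 -0.1  0.4] -0.1
(12, 18.5, 0.069) [ 0.1 -0.7 -0.9] 1.9
(11, 18.5, 0.069) [ 0.1 -1.  -1.6] 2.9
(10, 18.5, 0.069) [ 0.1 -1.3 -2.3] 3.9
[-0.4  0.1 -0. ]
```

View pics/w6.png

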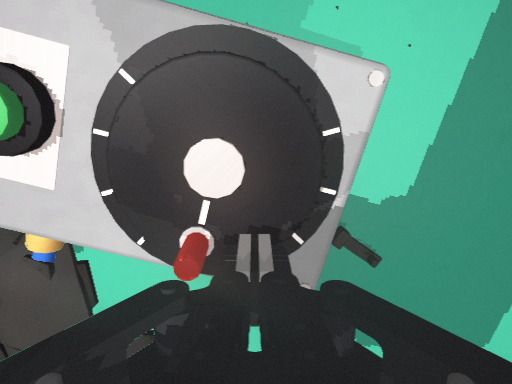

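Click 1 is done: force is back to 0 and the peg has jumped ahead to (190,255), clear of the finger. Now the second click.

```bash
python3 -c "
from h import *
rows([(t,18.5,.069) for t in range(11,-20,-3)])"
```

```text
clk 7.4 p [0.6389 0.0562 0.0691] yang -166.0 F [-0.1  0.  -0.1]
(11, 18.5, 0.069) [ 0.1 -1.  -1.8] 3.0
(8, 18.5, 0.069) [ 0.1 -1.8 -3.9] 6.0
(5, 18.5, 0.069) [ 0.1 -2.5 -5.9] 9.0
(2, 18.5, 0.069) [ 0.1 -3.1 -8.1] 12.0
(-1, 18.5, 0.069) [  0.1  -3.6 -10.2] 15.0
(-4, 18.5, 0.069) [  0.1  -3.9 -12.4] 18.0
(-7, 18.5, 0.069) [  0.1  -4.2 -14.6] 21.0
(-10, 18.5, 0.069) [  0.1  -4.3 -16.8] 24.0
(-13, 18.5, 0.069) [  0.1  -4.3 -19. ] 27.0
(-16, 18.5, 0.069) [  0.1  -4.2 -21.3] 30.0
(-19, 18.5, 0.069) [  0.1  -4.  -23.5] 33.0
```

```bash
python3 -m creep '[0,-1,-1.8,3, 0,-1.8,-3.9,6, 0,-2.5,-5.9,9, 0,-3.1,-8.1,12, 0,-3.6,-10.2,15, 0,-3.8,-11.3,16.5, 0,-3.9,-12.4,18, 0,-4.1,-13.5,19.5, 0,-4.2,-14.6,21, 0,-4.3,-15.7,22.5, 0,-4.3,-16.8,24, 0,-4.3,-17.9,25.5, 0,-4.3,-19,27, 0,-4.3,-19.7,28, 0,-4.2,-20.5,29, 0,-4.2,-20.5,29]' 0 30
python3 - <<'E'
from h import *
rows([(-15,18.5,.069)]+[(t,18.5,.069) for t in range(-19,-50,-3)]);f=sense()["force"];print((pose()[1].T@f).round(1),sense()["joints"].round(2))
save("wrist","pics/w7.png")
E
```

```text
clock: 9.0
eef_pos: [0.6479, 0.0367, 0.0691]
tcp_rot: [0.562, -0.43, 0.561, 0.43]
force: [-0.5, -0.3, -0.3]
grip_width: -0.0001
clk 9.0 p [0.6479 0.0367 0.0691] yang 164.9 F [-0.5 -0.3 -0.3]
(-15, 18.5, 0.069) [0.1 0.1 0.6] -0.1
(-19, 18.5, 0.069) [ 0.1 -1.1 -2.1] 3.9
(-22, 18.5, 0.069) [ 0.1 -1.9 -4.2] 6.9
(-25, 18.5, 0.069) [ 0.1 -2.5 -6.3] 9.9
(-28, 18.5, 0.069) [ 0.1 -3.1 -8.4] 12.9
(-31, 18.5, 0.069) [  0.1  -3.5 -10.6] 15.9
(-34, 18.5, 0.069) [  0.1  -3.9 -12.8] 18.9
(-37, 18.5, 0.069) [  0.1  -4.1 -15. ] 21.9
(-40, 18.5, 0.069) [  0.1  -4.2 -17.2] 24.9
(-43, 18.5, 0.069) [  0.1  -4.2 -19.4] 27.9
(-46, 18.5, 0.069) [  0.1  -4.  -21.6] 30.9
(-49, 18.5, 0.069) [  0.   -3.8 -23.8] 33.9
[ 0.3  0.4 -0.4] [-0.08  0.65 -0.03  1.68  0.02  0.82  1.19]
```

View pics/w7.png

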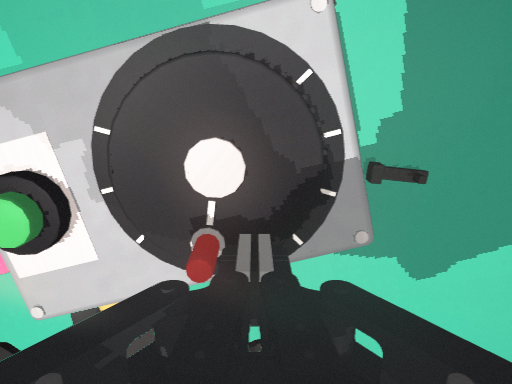

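The collar is at (207,242), between its in-contact position (214) and its fully jumped one (197). It may be mid-jump, so I'll look again.

```bash
python3 - <<'E'
from h import *
save("wrist","pics/w8.png");f=sense()["force"];print((pose()[1].T@f).round(1))
E
```

```text
[-0.5  0.4 -0. ]
```

View pics/w8.png

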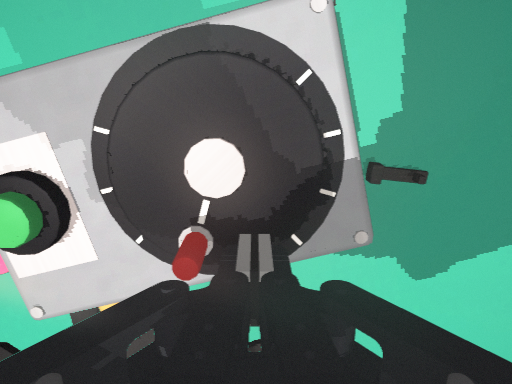

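It was mid-jump: the collar is now at (197,240), so click 2 is done, released at θ≈−15°. Now the third.

```bash
python3 -m creep '[0,-1.1,-2.1,4, 0,-1.9,-4.2,7, 0,-2.5,-6.3,10, 0,-3.1,-8.4,13, 0,-3.5,-10.6,16, 0,-3.7,-11.7,17.5, 0,-3.9,-12.8,19, 0,-4,-13.9,20.5, 0,-4.1,-15,22, 0,-4.2,-16.1,23.5, 0,-4.2,-17.2,25, 0,-4.2,-18.3,26.5, 0,-4.2,-19.4,28, 0,-4.1,-20.2,29, 0,-4.1,-20.9,30, 0,-4.1,-20.9,30, 0,-4.1,-20.9,30]' 0 30
python3 - <<'E'
from h import *
rows([(-45,18.5,.069)]+[(t,18.5,.069) for t in list(range(-49,-80,-3))]);f=sense()["force"];print((pose()[1].T@f).round(1),sense()["joints"].round(2))
save("wrist","pics/w9.png")
E
```

```text
clock: 10.8
eef_pos: [0.6463, 0.0157, 0.069]
tcp_rot: [0.654, -0.271, 0.653, 0.271]
force: [0.5, -1.0, 0.5]
grip_width: 0.0001
clk 10.8 p [0.6463 0.0157 0.069 ] yang 135.0 F [ 0.5 -1.   0.5]
(-45, 18.5, 0.069) [-0.  -0.2 -0. ] -0.0
(-49, 18.5, 0.069) [-0.  -1.4 -2.7] 4.0
(-52, 18.5, 0.069) [-0.  -2.2 -4.8] 7.0
(-55, 18.5, 0.069) [-0.  -2.9 -6.9] 10.0
(-58, 18.5, 0.069) [-0.  -3.4 -9.1] 13.0
(-61, 18.5, 0.069) [ -0.   -3.9 -11.2] 16.0
(-64, 18.5, 0.069) [ -0.   -4.2 -13.4] 19.0
(-67, 18.5, 0.069) [ -0.1  -4.4 -15.6] 22.0
(-70, 18.5, 0.069) [ -0.1  -4.5 -17.8] 25.0
(-73, 18.5, 0.069) [ -0.1  -4.5 -20. ] 28.0
(-76, 18.5, 0.069) [ -0.1  -4.3 -22.2] 31.0
(-79, 18.5, 0.069) [ -0.1  -4.1 -24.4] 34.0
[-0.5 -1.  -0.3] [-0.14  0.64  0.1   1.69 -0.08  0.81  0.78]
```

View pics/w9.png

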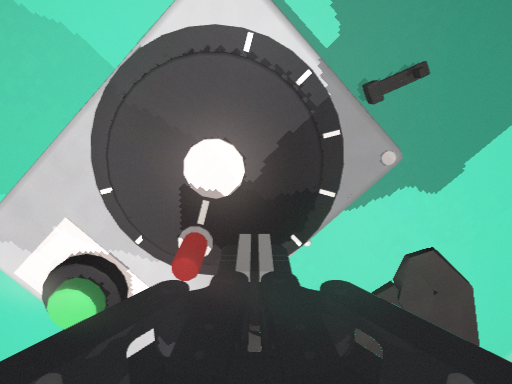

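Click 3 is done: the collar is at (197,240), and the next ticks at (139,240) and (106,190) are −90° and −120°. For the last click I'll go to just before the release point and then take small steps.

```bash
python3 -m creep '[0,-1.4,-2.7,4, 0,-2.2,-4.8,7, 0,-2.9,-6.9,10, 0,-3.4,-9.1,13, 0,-3.9,-11.2,16, 0,-4,-12.3,17.5, 0,-4.2,-13.4,19, 0,-4.3,-14.5,20.5, 0,-4.4,-15.6,22, 0,-4.5,-16.7,23.5, 0,-4.5,-17.8,25, 0,-4.5,-18.5,26, 0,-4.5,-19.2,27, 0,-4.5,-19.9,28, 0,-4.5,-19.9,28, 0,-4.5,-19.9,28]' 0 30
python3 - <<'E'
from h import *
rows([(t,18.5,.069) for t in (-73,-74,-75,-76,-77)]);f=sense()["force"];print((pose()[1].T@f).round(1))
save("wrist","pics/w10.png")
E
```

```text
clock: 12.45
eef_pos: [0.6351, -0.0015, 0.0688]
tcp_rot: [0.699, -0.104, 0.699, 0.105]
force: [0.1, 1.0, -0.7]
grip_width: 0.0002
clk 12.45 p [ 0.6351 -0.0015  0.0688] yang 107.0 F [ 0.1  1.  -0.7]
(-73, 18.5, 0.069) [-0.2 -0.1  0.2] 0.0
(-74, 18.5, 0.069) [-0.2 -0.5 -0.5] 1.0
(-75, 18.5, 0.069) [-0.2 -0.8 -1.1] 2.0
(-76, 18.5, 0.069) [-0.2 -1.1 -1.8] 3.0
(-77, 18.5, 0.069) [-0.2 -1.3 -2.5] 4.0
[0.7 0.9 0.4]
```

View pics/w10.png

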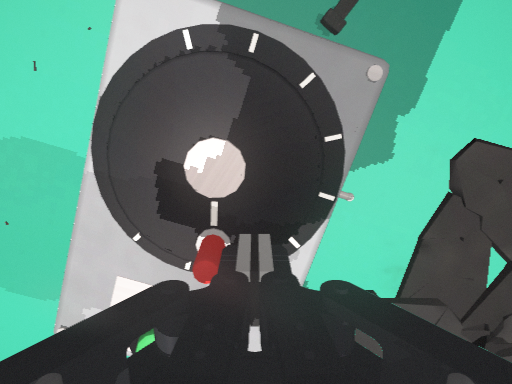

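```bash
python3 -m creep '[0,-0.2,-0.3,0.5, 0,-0.4,-0.6,1, 0,-0.6,-0.9,1.5, 0,-0.8,-1.3,2, 0,-0.8,-1.3,2, 0,-0.8,-1.3,2]' 0 30
python3 - <<'E'
from h import *
rows([(t,18.5,.069) for t in (-75,-76,-77)]);f=sense()["force"];print((pose()[1].T@f).round(1))
save("wrist","pics/w11.png")
E
```

```text
clock: 13.1
eef_pos: [0.6341, -0.0026, 0.0688]
tcp_rot: [0.701, -0.092, 0.701, 0.092]
force: [-0.1, 0.1, 0.4]
grip_width: -0.0
clk 13.1 p [ 0.6341 -0.0026  0.0688] yang 105.0 F [-0.1  0.1  0.4]
(-75, 18.5, 0.069) [-0.2 -0.   0.1] 0.0
(-76, 18.5, 0.069) [-0.2 -0.3 -0.5] 1.0
(-77, 18.5, 0.069) [-0.2 -0.6 -1.2] 2.0
[-0.4  0.2 -0.1]
```

View pics/w11.png

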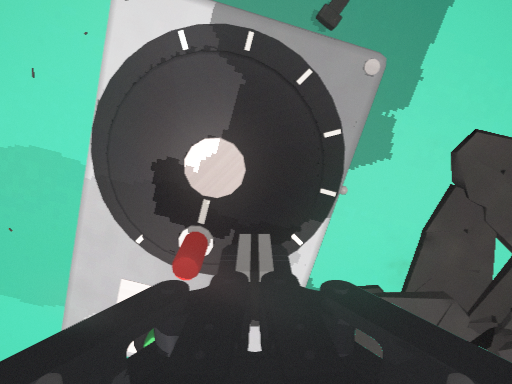

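Click 4 is done: the collar jumped to (197,240) and force is zero. I'll back away, lift, and move over the button.

```bash
python3 -m creep '[0,0,3,0, 0,0,6,0, -5,0,8,0, -20,0,8,0, -40,0,8,0, -65,0,8,0, -90,0,8,0, -110,0,8,0, -120,0,8,0, -120,0,8,0]' 0 30
python3 - <<'E'
from h import *
plan((.605,-.071,.19),90)
E
```

```text
clock: 14.15
eef_pos: [0.6431, -0.0007, 0.1914]
tcp_rot: [0.703, -0.092, 0.699, 0.092]
force: [-0.6, 0.2, 0.5]
grip_width: -0.0002
clk 14.15 p [ 0.6431 -0.0007  0.1914] yang 105.0 F [-0.6  0.2  0.5] d [  1.1 -58.  -55. ] turn 15.001426141912702
```

```bash
python3 -m creep '[0,-8,-8,2, 0,-22,-20,5, 0,-38,-34,9, 0,-50,-46,12, 0,-58,-54,15, 0,-58,-55,15, 0,-58,-55,15, 0,-58,-55,15]' 0 30
python3 - <<'E'
from h import *
plan((.605,-.071,.19),90)
pR=pose(); im=save("wrist","pics/w12.png")
for l,z in(("dial_axis",.059),("dial_peg",.087),("set_button_top",.06)):
    for r in pinpoint("wrist",l)[:1]: print(l,r,watz(r["uv"],z,pR))
t=save("top","pics/top2.png"); 
cv2.imwrite("pics/top2c.png",cv2.resize(t[130:250,175:325,::-1],None,fx=4,fy=4))
s=save("scene","pics/sc2.png"); cv2.imwrite("pics/sc2c.png",cv2.resize(s[120:240,180:330,::-1],None,fx=5,fy=5,interpolation=cv2.INTER_CUBIC))
E
```

```text
clock: 14.95
eef_pos: [0.6051, -0.0702, 0.1909]
tcp_rot: [0.709, -0.0, 0.706, 0.001]
force: [0.6, 0.4, -0.4]
grip_width: -0.0
clk 14.95 p [ 0.6051 -0.0702  0.1909] yang 90.1 F [ 0.6  0.4 -0.4] d [ 0.9 -0.8 -0.1] turn 0.08412525344013488
dial_axis {'uv': [257.5, 53.9], 'confidence': 0.71} [0.6078526  0.02998558 0.059     ]
dial_peg {'uv': [278.4, 223.5], 'confidence': 0.53} [ 0.62394151 -0.09516086  0.087     ]
set_button_top {'uv': [253.3, 187.0], 'confidence': 0.84} [ 0.60463524 -0.07312589  0.06      ]
```

View pics/w12.png

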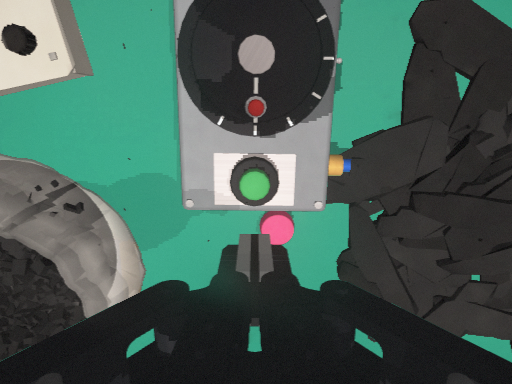

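View pics/sc2c.png

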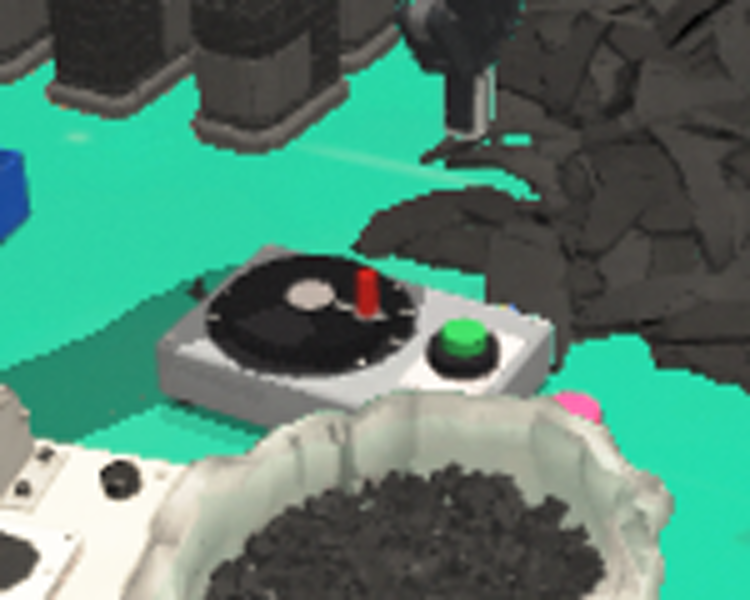

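The wrist view shows the peg at (256,106), with the line on the −90° tick (255,130), so the dial is four clicks on. The network's dial_peg hit at (278,223) is really the pink cap, so I ignore it. The button's green top is at (255,184), which agrees with (0.605, −0.072). Now I'll descend onto it.

```bash
python3 -m creep '[10,-1.5,0,0, 30,-1.5,0,0, 55,-1.5,0,0, 80,-1.5,0,0, 100,-1.5,0,0, 112,-1.5,0,0, 118,-1.5,0,0, 120,-1.5,0,0, 120,-1.5,0,0]' 0 30
python3 -m creep '[1,0,0,0, 2,0,0,0, 3,0,0,0, 4,0,0,0, 5,0,0,0, 6,0,0,0, 6,0,0,0]' 0 30
python3 - <<'E'
from h import *
s=save("scene","pics/sc3.png"); cv2.imwrite("pics/sc3c.png",cv2.resize(s[120:240,180:330,::-1],None,fx=5,fy=5,interpolation=cv2.INTER_CUBIC))
E
```

```text
clock: 16.15
eef_pos: [0.6062, -0.0721, 0.0715]
tcp_rot: [0.709, -0.0, 0.705, 0.001]
force: [0.5, -0.1, 1.2]
grip_width: 0.0001
clock: 16.85
eef_pos: [0.6063, -0.072, 0.0656]
tcp_rot: [0.709, -0.0, 0.705, 0.001]
force: [-0.7, 0.7, 2.0]
grip_width: -0.0
```

View pics/sc3c.png

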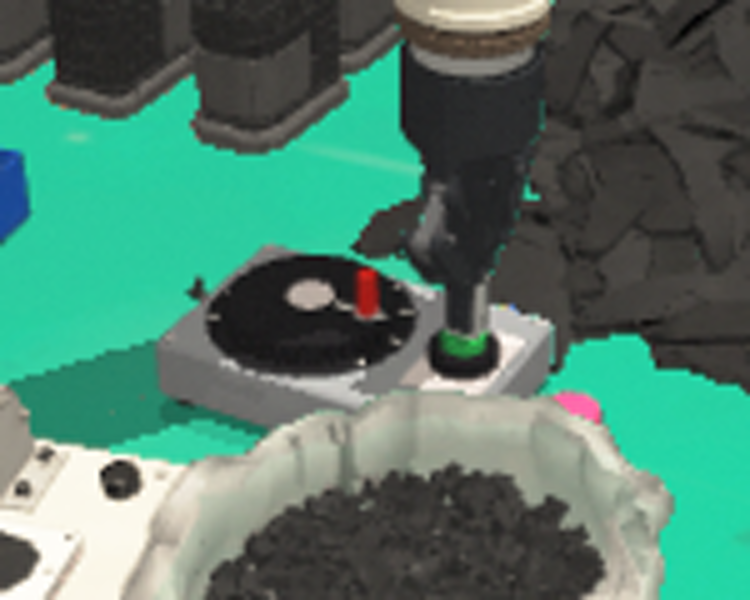

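The fingertip is on the green button and the force is rising (2 N). I'll press on down to the stop.

```bash
python3 -m creep '[1,0,0,0, 2,0,0,0, 3,0,0,0, 3,0,0,0]' 0 30
python3 -m creep '[1,0,0,0, 2,0,0,0, 2,0,0,0]' 0 30
```

```text
clock: 17.3
eef_pos: [0.6063, -0.072, 0.0626]
tcp_rot: [0.709, -0.0, 0.705, 0.001]
force: [-0.4, 0.8, 4.4]
grip_width: 0.0002
clock: 17.6
eef_pos: [0.6064, -0.072, 0.0611]
tcp_rot: [0.709, 0.0, 0.705, 0.001]
force: [-2.3, 0.7, 7.8]
grip_width: 0.0002
```

```bash
python3 -m creep '[1,0,0,0, 2,0,0,0, 2,0,0,0]' 0 30
python3 -c "
from h import *
s=save('scene','pics/sc4.png'); cv2.imwrite('pics/sc4c.png',cv2.resize(s[120:240,180:330,::-1],None,fx=5,fy=5,interpolation=cv2.INTER_CUBIC))"
```

```text
clock: 17.9
eef_pos: [0.6064, -0.0721, 0.0609]
tcp_rot: [0.709, 0.0, 0.705, 0.001]
force: [-6.4, 1.5, 18.6]
grip_width: 0.0003
```

View pics/sc4c.png

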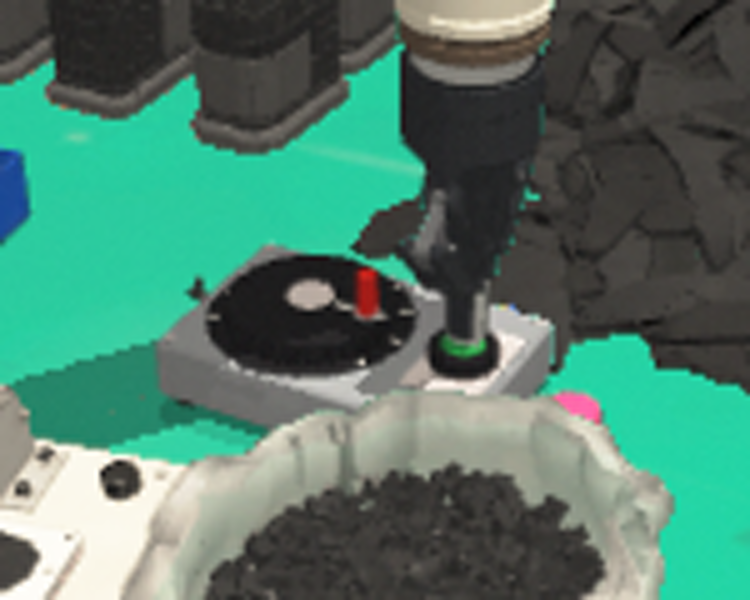

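The button has bottomed out: force jumped to 18.6 N and z stalled at 60.9 mm. In the picture its top is flush with the black ring. I'll lift away.

```bash
python3 -m creep '[-3,0,0,0, -8,0,0,0, -15,0,0,0, -30,0,0,0, -50,0,0,0, -75,0,0,0, -100,0,0,0, -120,0,0,0, -130,0,0,0, -130,0,0,0, -130,0,0,0]' 0 30
python3 - <<'E'
from h import *
print(sense()["force"],sense()["qvel"].round(3))
save("wrist","pics/w13.png")
s=save('scene','pics/sc5.png'); cv2.imwrite('pics/sc5c.png',cv2.resize(s[120:240,180:330,::-1],None,fx=5,fy=5,interpolation=cv2.INTER_CUBIC))
a=cv2.imread("pics/sc5.png").astype(int);b=cv2.imread("pics/sc2.png").astype(int)
E
```

```text
clock: 19.05
eef_pos: [0.6053, -0.0721, 0.1904]
tcp_rot: [0.709, 0.0, 0.705, 0.001]
force: [0.2, -0.5, -0.3]
grip_width: 0.0002
[ 0.23047126 -0.54408065 -0.3138159 ] [ 0.003  0.019 -0.006  0.013 -0.001 -0.     0.   ]
```

View pics/w13.png

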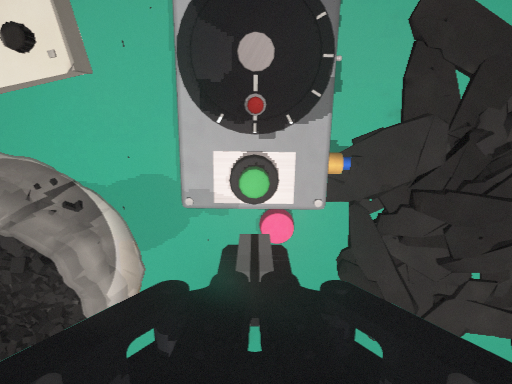

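View pics/sc5c.png

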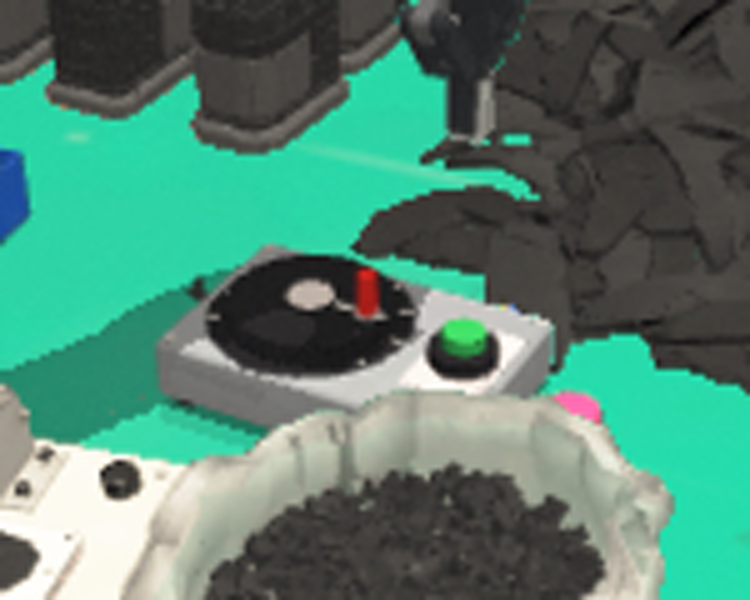

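View pics/sc5.png

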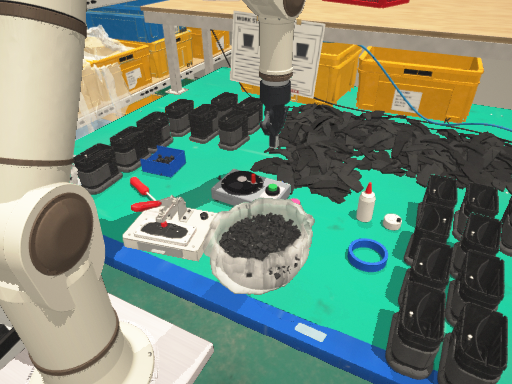

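The button is up again at (255,182) in the wrist view, and the peg line is on the fourth tick at (255,128). The bystanders are where they were and the robot is clear of everything. I'll hand in.

```bash
python3 -c "
from workcell import *
print(close_job())"
```

```text
the job is handed in; nothing more can be done
None
```

I turned the dial exactly four clicks clockwise, pressed the green button right down and let it come back up, then handed the job in at about 19 s of the 67 s allowed. The hand-in reports no verdict, so the result below rests on my own checks.

- **Dial:** The peg started at the fourth tick (q ≈ 90°). I pushed it with the shut fingertips one click at a time, stopping at each jump. The forces I read while pushing were about 3 N at most, but I only read them between moves. The last wrist picture shows the white line on the −90° tick, four clicks on.
- **Button:** I pressed it only after the fourth click was confirmed. It bottomed out at 18.6 N with the fingertip stalled at z = 60.9 mm, and the pictures after lifting show it up again.
- **Bystanders:** They look unmoved in the scene picture, but I judged this by eye and did not measure their positions again.
- **Robot:** It was clear of everything, with the force reading back to about zero.

**Checks that disagreed:**
- The final-stage `dial_peg` network hit (confidence 0.53) was really the pink cap, so I ignored it.
- One picture during the second click caught the dial mid-jump. A second look showed it settled in the stop.

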